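# Unpin the serving tongs and lift the choux bun with them

## Robot

A 7-joint arm with a two-finger parallel gripper is mounted at the origin on the work surface. World frame = base frame: x ahead of the robot, y to its left, z up, the work surface at z = 0. Lengths are in m, angles in rad, forces in N, time in s.
With the tool pointing down it reaches from about 0.425 to 0.875 m from the base axis. Payload 8.4 kg.
Tool frame: the origin (TCP) lies on the centre line of the jaws, within the pads' length; the fingertips stand 22 mm ahead of it and the grasp point (between the pads) lies 3 mm ahead of it (robot.tip_extent is the distance from the TCP to the fingertips, in m); z points along the fingers, y is the line along which they close (so a half turn about z gives the same grasp; the last joint's range is limited). The gripper opens to 87 mm and grips with 3 to 60 N. Pads are 19 mm wide; open, the fingers measure 117 mm over their backs; the gripper's body (75 mm by 190 mm) begins 51 mm behind the grasp point.
Start: joints at [-1.2, 0.333, 0.04, 1.465, -0.013, 1.343, -0.059], TCP at [0.294, 0.58, 0.245] pointing down, gripper open.
Joint ranges: [-2.58, 2.58], [-0.38, 2.09], [-1.3, 1.39], [0.25, 2.4], [-1.5, 4.64], [0.08, 2.09], [-2.65, 2.65]. Speed limits (rad/s): [2.22, 2.22, 2.79, 2.79, 3.14, 3.14, 3.14].

## Interface

Orientations are given as a unit quaternion [w, x, y, z].
In Python, from cell import robot gives the robot as it stands.
- The arm moves only by the tool arm_command, never from a script. Its argument "series" is a list of rows, each a list of 6 numbers: the shift along the tool's x, y, z in units of 0.02 m (1.0 is 0.02 m), then the turn, a rotation vector about the tool's x, y, z in units of 0.15 rad (1.0 is 0.15 rad). In form: [[dx, dy, dz, wx, wy, wz], ...]. A call has 1 to 12 rows; each row shifts and turns the commanded pose from where the row before left it, along the tool's axes as they then stand; what a row does not reach is not made up. A row lasts 1/8 s, in which the tool goes at most 62.5 mm and 10.7 degrees, less where a joint would pass 70% of its speed; a pose out of reach is approached as far as the arm can. A call with a number of a shift or a turn outside -1 to 1 is refused whole. A call with a gripper value outside its range is refused whole. "fingers" is the finger opening in mm, from 0 to 87, set as the call begins (left out, the last holds). The fingers move at their own pace and stop on an object; "newtons" is the grip in N (left out, the last holds). Time passes only in rows, so rows that do not move let the fingers close. It gives the time, the measured TCP pose, the force, the opening and the grip force at its end, in the units of the state.
- robot.observe(): the state, without advancing time (a new reading comes with each control period).
- robot.capture(name): name is "scene" or "top" or "wrist"; returns a dict with "pixels" (400x640x3 uint8, red, green, blue), "range_z" (400x640 float32, m along the optical axis (not along the pixel's ray), 0 where there is no reading), "fov_y" (degrees; the focal length in pixels is half the picture's height over the tangent of half this angle, whatever the lens; pixels are square), "cx", "cy" (the principal point, pixels), "k1" (the pictures are not rectified: a ray, as slopes to the right and down, at radius r is drawn at 1 + k1 r^2 times it, then the intrinsics apply), "R" (3x3) and "t" (3): a world point X has camera coordinates R X + t; the wrist camera has in their place "mount" (4x4, takes a point from camera to tool coordinates, whose origin is the TCP and whose axes are the flange's). Camera axes: x right, y down, z forward; pixel columns grow to the right and rows downward; lengths in m; the calibration is good to about 2 mm. A picture is of the moment at which its call begins: read the wrist's pose just before it.
- robot.job_done(): hands the job in; it is judged then, once.
The state is a dict: "time": time; "q": joint angles; "dq": joint speeds; "tau": joint torques, N m; "ee_pos": TCP position; "tool_rot": TCP orientation; "contact_force": force on the tool from outside, world axes, zero at the start; "torque": the same for the moment, N m; "finger_gap": opening from 0.0 (shut) to 1.0 (fully open); "grasp_force": force on a finger pad.
Only numpy, scipy, OpenCV 4.12 (cv2) and the standard library are available. Lean on these libraries where they do the work, as an engineer would, in place of code of your own. Each camera call takes 0.05 s, during which the arm holds its last target. There are 200 camera calls.

## Task

Draw the keeper pin up out of the tongs holder, park it hanging upright in the holder's side notch and let go of it; then take the tongs by their arms, close the jaws on the round choux bun and lift it about 10 cm straight off its stand. Finish while still holding the bun up, still, in the tongs: do not put it down, never touch it with the gripper's fingers, and leave the slice and everything else on the table where it is.

Things in the scene. Friction and masses are not known exactly. Their poses are not given: they have to be found in the camera images.
- holder: fixed dark wooden tongs holder; origin on the table under its bore, x towards the jaws of the resting tongs. Base board 6 mm thick, 90 mm wide, x -37 to 153 mm; rear block 50 x 56 mm and front crossbar (x 132 to 152 mm), both 30 mm high, carry the tongs; between them (x 30 to 130 mm) only the base board lies below. A forked bracket 52 mm high on its +y side has the notch.
- bore (a point): mouth of the vertical bore (13 mm wide, 24 mm deep), on its axis, 30 mm above the table.
- notch (a point): parking point in the side notch: a slot 16 mm wide in a level fork 10 mm thick, at the fork's upper face, 52 mm above the table, 66 mm in holder +y from the bore; axes as the holder's. The slot runs along holder y from 16 mm on the bore side (closed end) to 22 mm on the outer side (open). Free below down to the table.
- pin: loose keeper pin, 70 g; origin at the centre of its foot, z up. Shank 10 mm thick, 45 mm long; flange 32 mm wide, z 45 to 49 mm; black round grip 20 mm thick, z 49 to 89 mm. Starts upright in the bore through the bend of the tongs, its flange 3 mm above them, so that they cannot be lifted. Parked, its shank hangs in the slot and its flange lies on the fork: foot 45 mm below point notch.
- tongs: steel serving tongs (left arm and bend), lying flat, underside 30 mm above the table; origin on the pivot (centre of the bend) at the underside, x to the jaws along the centreline when open, z up. Arms 3 mm thick, 18 mm high, 190 mm long, 120 g in all, balanced 89 mm ahead of the pivot. The bend is 29 mm over its outside; the arms can be gripped 45 to 120 mm ahead of the pivot.
- jaw: right arm of the tongs, same origin; its frame equals the left arm's when open and turns about z as they close (0.22 rad on the bun, at most 0.36). A spring holds the tongs open: to close them takes 5 N at the grip points at first, about 7 N at the bun. Let go, they spring open; held slightly squeezed (50 mm at the grip points) they can be carried open.
- grip_left (a point): grip point on the outer face of the left arm, 85 mm ahead of the pivot, 11 mm above the underside. The arms are 55 mm apart over the outside here when open, 37 to 38 mm on the bun (then parallel).
- grip_right (a point): the like point on the right arm.
- tip_left (a point): centre of the inner face of the left jaw, 168 mm ahead of the pivot, 11 mm above the underside. The jaws are shallow vertical V plates 44 mm long and 22 mm high; the inner faces stand about 85 mm apart when open, at least 70 mm at their ends.
- tip_right (a point): the like point on the right jaw.
- bun: round choux bun, 44 mm wide (straight sides from 12 to 22 mm up), 35 mm high, 30 to 55 g, origin at the centre of its underside, standing on one of the two cake stands.
- bun_center (a point): centre of the bun, 17.5 mm above its underside.
- stand_a: fixed white cake stand, flat round top 90 mm wide, its upper face 60 mm above the table, origin on the table under its centre; carries the bun. The two stands swap places from run to run.
- stand_b: the like stand with the square slice.
- slice: square pastry slice, 40 x 40 x 30 mm, origin at the centre of its underside; on the other cake stand. Stays where it is.
- votive: amber glass tumbler, 64 mm wide, 70 mm high, origin under its centre; bystander.
- votive2: second amber glass tumbler, same size; bystander.
- spoon: steel spoon, about 180 mm long, lying on the table on the robot's right; bystander.
- jar: glass jar with a brass lid, 60 mm wide, 90 mm high, origin under its centre; bystander.
- giftbox: small cardboard gift box, 90 x 70 x 50 mm; bystander.
- saucer: white plate, 140 mm wide, 18 mm high; bystander.

How it is judged:
By the outcome, as a careful person would: the job done as asked, in the order asked, and still so for the second after the job is handed in, while the arm keeps its last pose, push and grip.
It also fails if it takes over 59 s, if anything falls off the work surface, if the arm or the gripper's body presses on something with over 40 N, if the wrist force passes 120 N, or if a joint passes its speed limit or range.

## Working session

There is one attempt and no reset: what is moved stays moved. The work goes in short steps, Python scripts to look and compute and a tool call to move; the robot and the scene stay as the last step left them, time stands still between calls to the robot, and variables do not carry over. Pictures are saved under pics/ and viewed, at most 11 in all, crops included, and the job is handed in when it is done.

Besides the shell and the picture viewer there is one more tool, called after ">>>" in YAML: its name, and indented under it one key for each argument. arm_command: Moves the arm, as the interface text tells. Shifts and turns lie within -1 to 1; 1 stands for 0.02 m of shift or 0.15 rad of turn. Its arguments: {"type":"object","properties":{"series":{"type":"array"},"fingers":{"type":"number"},"newtons":{"type":"number"}},"required":["series"]}

```bash
mkdir -p pics; ls
cat > h.py <<'E'
import numpy as np, cv2
from scipy.spatial.transform import Rotation as Ro
from cell import robot
def cap(n):
    s=robot.observe(); c=robot.capture(n)
    p=c["pixels"]; h,w=p.shape[:2]; f=h/2/np.tan(np.radians(c["fov_y"])/2)
    v,u=np.mgrid[:h,:w].astype(float)
    xd=(u-c["cx"])/f; yd=(v-c["cy"])/f
    x,y=xd.copy(),yd.copy()
    for _ in range(8):
        k=1+c["k1"]*(x*x+y*y); x,y=xd/k,yd/k
    ray=np.stack([x,y,np.ones_like(x)],-1)
    if "mount" in c and c["mount"] is not None:
        M=np.array(c["mount"]); q=s["tool_rot"]
        W=np.eye(4); W[:3,:3]=Ro.from_quat([q[1],q[2],q[3],q[0]]).as_matrix(); W[:3,3]=s["ee_pos"]
        M=W@M; Rw,o=M[:3,:3],M[:3,3]
    else:
        R,t=np.array(c["R"]),np.array(c["t"]); Rw,o=R.T,-R.T@t
    d=ray@Rw.T
    P=o+d*c["range_z"][...,None]
    P[c["range_z"]<=0]=np.nan
    return dict(img=p,ray=d,o=o,P=P)
def onplane(c,u,v,z):
    d=c["ray"][int(round(v)),int(round(u))]; return c["o"]+d*(z-c["o"][2])/d[2]
def save(c,name,crop=None,scale=1):
    im=c["img"][...,::-1]
    if crop: im=im[crop[1]:crop[3],crop[0]:crop[2]]
    cv2.imwrite("pics/"+name,cv2.resize(im,None,fx=scale,fy=scale))
E
python3 - <<'E'
from h import *
import pickle
for n in ("top","scene"):
    c=cap(n); save(c,n+"0.png"); pickle.dump(c,open(n+"0.pkl","wb")); print(n,c["o"],c["ray"][200,320])
print(robot.observe())
E
```

```text
pics
top [ 0.37134537 -0.0017192   1.23030073] [ 0.17831373  0.02202068 -0.98375658]
scene [ 1.53516851 -0.5171776   1.01998451] [-0.65534332  0.3624518  -0.66303038]
{'time': 0.1, 'q': array([-1.20018166,  0.33384106,  0.03986119,  1.46616719, -0.013395  ,
        1.34327653, -0.05850801]), 'dq': array([-0.00138882, -0.00353544,  0.00149544, -0.00330972,  0.00130611,
       -0.00120803,  0.00165694]), 'tau': array([ 4.28955987e-03, -6.57810044e+01,  1.34033360e+00, -4.04706073e+01,
       -5.95459831e-02,  4.08851181e-02,  5.80623532e-05]), 'ee_pos': array([0.29411262, 0.57922882, 0.24375514]), 'tool_rot': array([-1.18775757e-04,  2.32758070e-01,  9.72534407e-01, -7.03226384e-04]), 'contact_force': array([-0.58894595,  0.47530525,  0.02928664]), 'torque': array([-0.00718086,  0.00564121, -0.04602282]), 'grasp_force': 0.0, 'finger_gap': 0.9991858394984543}
```

View pics/top0.png

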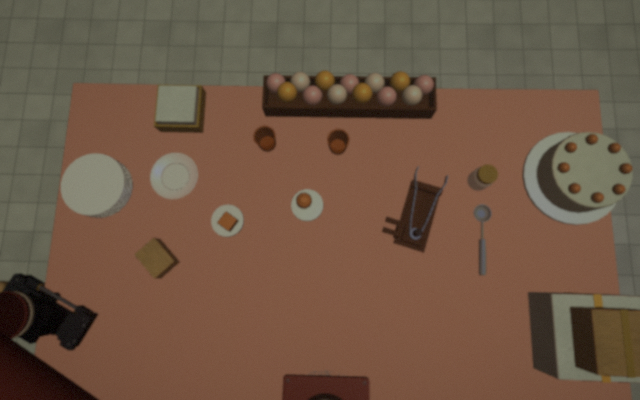

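View pics/scene0.png

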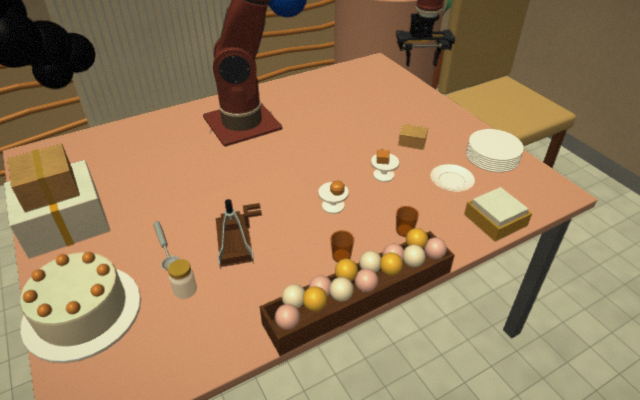

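The top view shows the pin at about (415,233), the holder around (418,215) with its notch on the left at (390,228), the jaws opening at (415,172) and (444,180), and the bun at (304,200). The scene view confirms this. Next I get rough positions.

Run:
```python
from h import *
import pickle
c=pickle.load(open("top0.pkl","rb"))
for n,u,v,z in [("pin",415,233,.074),("notch",390,228,.052),("bun",304,200,.095),("jL",415,172,.05),("jR",444,180,.05),("standa",307,205,.06),("slice",227,220,.09),("jar",487,174,.09),("spoon",482,215,.01),("v1",337,142,.07)]:
    print(n,onplane(c,u,v,z).round(3),c["P"][v,u].round(3))
for n in ["top","scene"]:
    c=pickle.load(open(n+"0.pkl","rb"))
    hsv=cv2.cvtColor(c["img"],cv2.COLOR_RGB2HSV)
    P=c["P"]
    m=(np.abs(P[...,0]-.63)<.25)&(np.abs(P[...,1])<.15)&(P[...,2]>.07)&(P[...,2]<.11)
    Q=P[m]; print(n,len(Q),Q.mean(0),Q.max(0),Q.min(0))
    m=(np.abs(P[...,1]+.3)<.06)&(np.abs(P[...,0]-.55)<.12)&(P[...,2]>.06)&(P[...,2]<.14)
    Q=P[m]; print(" pin",len(Q),Q.mean(0),Q.max(0),Q.min(0))
robot.capture("wrist").get("mount") is not None and print(robot.capture("wrist")["mount"],robot.capture("wrist")["fov_y"])
```

```text
pin [ 0.496 -0.234  0.074] [ 0.494 -0.229  0.096]
notch [ 0.511 -0.17   0.052] [ 0.517 -0.177  0.001]
bun [0.576 0.067 0.095] [0.575 0.067 0.1  ]
jL [ 0.671 -0.241  0.05 ] [ 0.67  -0.241  0.054]
jR [ 0.649 -0.322  0.05 ] [ 0.653 -0.326  0.035]
standa [0.569 0.06  0.06 ] [0.564 0.059 0.086]
slice [0.518 0.273 0.09 ] [0.519 0.273 0.087]
jar [ 0.659 -0.427  0.09 ] [ 0.659 -0.427  0.088]
spoon [ 0.559 -0.437  0.01 ] [ 0.56  -0.44   0.002]
v1 [ 0.749 -0.02   0.07 ] [ 0.769 -0.021  0.01 ]
top 864 [0.78666694 0.01399401 0.08955383] [0.87989968 0.14862977 0.10999255] [ 0.55730903 -0.14935989  0.07000479]
 pin 12 [ 0.49928065 -0.24280372  0.09581841] [ 0.5072606  -0.24000184  0.09936321] [ 0.49103345 -0.24564694  0.0911758 ]
scene 342 [0.72065334 0.02752708 0.08834931] [0.87974602 0.11639801 0.10986101] [ 0.56048247 -0.14932384  0.07000943]
 pin 43 [ 0.50165602 -0.24404067  0.08003797] [ 0.50768546 -0.24009686  0.09701974] [ 0.48908348 -0.24805506  0.06014157]
[[-5.41618409e-04 -9.70508966e-01 -2.41064417e-01  6.54828560e-02]
 [ 9.99999829e-01 -5.79110024e-04  8.46792491e-05 -1.19889015e-04]
 [-2.21784791e-04 -2.41064330e-01  9.70509114e-01 -1.39008980e-01]
 [ 0.00000000e+00  0.00000000e+00  0.00000000e+00  1.00000000e+00]] 66.90733434845757
```

>>> arm_command:
  series:
    - [-0.95,-1,0,0,0,-0.64]
    - [-0.95,-1,0,0,0,-0.64]
    - [-0.95,-1,0,0,0,0]
    - [-0.95,-1,0,0,0,0]
    - [-0.95,-1,0,0,0,0]
    - [-0.95,-1,0,0,0,0]
    - [-0.95,-1,0,0,0,0]
    - [-0.95,-1,0,0,0,0]
    - [-0.95,-1,0,0,0,0]
    - [-0.95,-1,0,0,0,0]
    - [-0.95,-1,0,0,0,0]
  fingers: 87
  newtons: 20

```text
time: 1.62
ee_pos: [0.4279, 0.3067, 0.2446]
tool_rot: [-0.0, 0.138, 0.99, 0.0]
contact_force: [0.6, -0.3, 0.2]
finger_gap: 1.002
grasp_force: 0.0
```

>>> arm_command:
  series:
    - [-0.95,-1,0,0,0,0]
    - [-0.95,-1,0,0,0,0]
    - [-0.95,-1,0,0,0,0]
    - [-0.95,-1,0,0,0,0]
    - [-0.95,-1,0,0,0,0]
    - [-0.95,-1,0,0,0,0]
    - [-0.95,-1,0,0,0,0]
    - [-0.5,-0.5,0,0,0,0]
    - [0,0,0,0,0,0]

```text
time: 2.75
ee_pos: [0.5241, 0.1236, 0.2445]
tool_rot: [-0.0, 0.139, 0.99, -0.0]
contact_force: [0.1, 0.5, -0.5]
finger_gap: 1.001
grasp_force: 0.0
```

Run:
```python
from h import *
import pickle
s=robot.observe(); print(s["time"],s["ee_pos"],s["tool_rot"],s["q"])
c=cap("wrist"); save(c,"w1.png"); pickle.dump(c,open("w1.pkl","wb"))
```

```text
2.75 [0.52414591 0.12361074 0.24451555] [-4.89441083e-05  1.39201803e-01  9.90264032e-01 -4.20771577e-05] [-0.6516554   0.1024708   0.36514314  1.75323344 -0.03795543  1.29291556
  1.01364368]
```

View pics/w1.png

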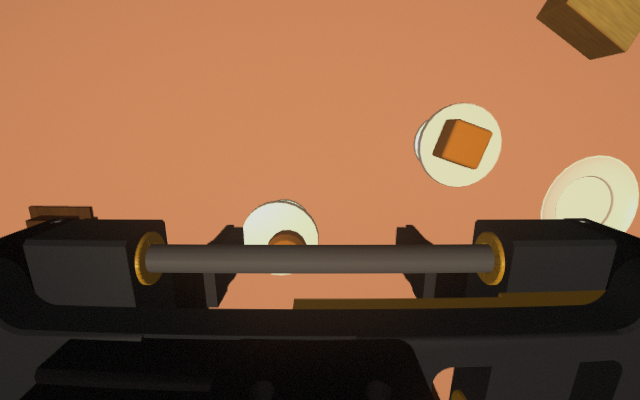

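The wrist camera looks back toward the robot. The bun is at (288,240), partly hidden behind the gripper, and the slice is at (462,145). I need to stand further out to see the bun clearly.

>>> arm_command:
  series:
    - [-0.95,-0.2,0,0,0,0]
    - [-0.95,-0.2,0,0,0,0]
    - [-0.95,-0.2,0,0,0,0]
    - [-0.95,-0.2,0,0,0,0]
    - [-0.95,-0.2,0,0,0,0]
    - [-0.95,-0.2,0,0,0,0]
    - [-0.95,-0.2,0,0,0,0]
    - [0,0,0,0,0,0]

```text
time: 3.8
ee_pos: [0.6453, 0.0591, 0.2439]
tool_rot: [-0.0, 0.139, 0.99, -0.001]
contact_force: [-0.1, 0.5, 0.6]
finger_gap: 1.002
grasp_force: 0.0
```

Run:
```python
from h import *
import pickle
s=robot.observe(); print(s["time"],s["ee_pos"],s["tool_rot"])
c=cap("wrist"); pickle.dump(c,open("w2.pkl","wb"))
hsv=cv2.cvtColor(c["img"],cv2.COLOR_RGB2HSV);P=c["P"]
near=np.hypot(P[...,0]-.575,P[...,1]-.067)<.08
m=near&(P[...,2]>.066)&(P[...,2]<.12)
v,u=np.nonzero(m);print(len(u),u.min(),u.max(),v.min(),v.max())
Q=P[m];print("bun",Q.min(0),Q.max(0))
for a,b in((.072,.082),(.09,.1)):
    S=P[near&(P[...,2]>a)&(P[...,2]<b)];print(len(S),(S.min(0)+S.max(0))/2,S.max(0)-S.min(0))
    A=np.c_[2*S[:,:2],np.ones(len(S))];x=np.linalg.lstsq(A,(S[:,:2]**2).sum(1),rcond=None)[0];print(x[:2],np.sqrt(x[2]+x[0]**2+x[1]**2))
S=P[near&(abs(P[...,2]-.06)<.004)];print("stand",len(S),(S.min(0)+S.max(0))/2,S.max(0)-S.min(0))
```

```text
3.8 [0.64531938 0.05911216 0.24390385] [-1.40352392e-04  1.39469015e-01  9.90226195e-01 -6.76010691e-04]
1614 290 334 101 147
bun [0.5575203  0.04811754 0.07897043] [0.60098427 0.09169847 0.09599319]
63 [0.57925229 0.06978334 0.08048342] [0.04346397 0.0433316  0.00302598]
[0.5792214 0.0701401] 0.021463519278378834
875 [0.57937481 0.0706388  0.09300136] [0.03274174 0.03363365 0.00598366]
[0.57913321 0.07041912] 0.011037212174577921
stand 4332 [0.57082314 0.06235136 0.05873599] [0.08954909 0.08929748 0.00545237]
```

>>> arm_command:
  series:
    - [0.25,-1,0,0,0,0]
    - [0.25,-1,0,0,0,0]
    - [0.25,-1,0,0,0,0]
    - [0.25,-1,0,0,0,0]
    - [0.25,-1,0,0,0,0]
    - [0.25,-1,0,0,0,0]
    - [0.25,-1,0,0,0,0]
    - [0.25,-1,0,0,0,0]
    - [0.25,-1,0,0,0,0]
    - [0.25,-1,0,0,0,0]
    - [0.25,-1,0,0,0,0]
    - [0.25,-1,0,0,0,0]

```text
time: 5.35
ee_pos: [0.52, -0.1549, 0.2446]
tool_rot: [0.0, 0.138, 0.99, -0.0]
contact_force: [-0.5, 0.1, 0.3]
finger_gap: 0.999
grasp_force: 0.0
```

>>> arm_command:
  series:
    - [0.25,-1,0,0,0,0]
    - [0.25,-1,0,0,0,0]
    - [0.25,-1,0,0,0,0]
    - [0,0,0,0,0,0]
    - [0,0,0,0,0,0]

```text
time: 5.98
ee_pos: [0.4901, -0.2067, 0.2445]
tool_rot: [0.0, 0.138, 0.99, 0.0]
contact_force: [0.5, 0.5, 0.0]
finger_gap: 0.998
grasp_force: 0.0
```

Run:
```python
from h import *
import pickle
s=robot.observe(); print(s["time"],s["ee_pos"],s["tool_rot"])
c=cap("wrist"); save(c,"w3.png"); pickle.dump(c,open("w3.pkl","wb"))
```

```text
5.975 [ 0.49011323 -0.20672179  0.24454465] [4.99387267e-05 1.38216192e-01 9.90402070e-01 1.49874988e-04]
```

View pics/w3.png

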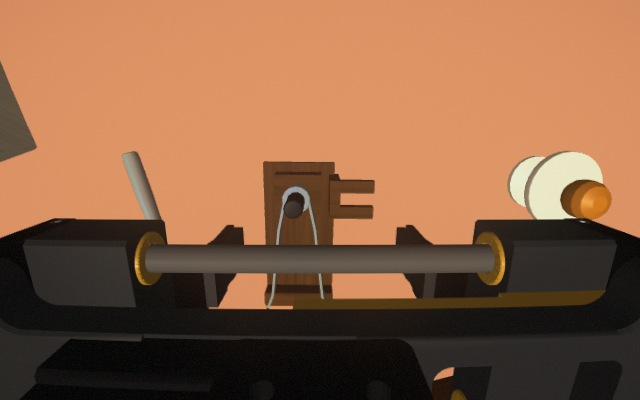

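The pin grip is at (292,205), the fork prongs are at (335-375, 186 and 212), and the tongs arms run down to (270,300) and (322,297).

Run:
```python
from h import *
import pickle
def rect(S,n):
    r=cv2.minAreaRect((S[:,:2]*1000).astype(np.float32)); print(n,len(S),np.round(r[0],1),np.round(r[1],1),round(r[2],2),np.round(S[:,2].mean(),4))
def circ(S):
    A=np.c_[2*S[:,:2],np.ones(len(S))];x=np.linalg.lstsq(A,(S[:,:2]**2).sum(1),rcond=None)[0];return x[:2],np.sqrt(x[2]+x[0]**2+x[1]**2)
c=pickle.load(open("w3.pkl","rb"));P=c["P"]
U,V=np.meshgrid(np.arange(640),np.arange(400))
win=(U>240)&(U<400)&(V>150)&(V<222)
Z=P[...,2]
S=P[win&(Z>.092)&(Z<.1)];print("pin top",len(S),(S.min(0)+S.max(0))/2,S.max(0)-S.min(0))
S=P[win&(Z>.060)&(Z<.09)];print("pin side",len(S),S.min(0),S.max(0),circ(S))
lab=cv2.connectedComponentsWithStats((win&(Z>.048)&(Z<.056)&(U>330)).astype(np.uint8))
for i in range(1,lab[0]):
    if lab[2][i][4]>40: print(lab[2][i]); rect(P[lab[1]==i],"prong%d"%i)
S=P[win&(abs(Z-.03)<.003)&(U<332)];rect(S,"block")
S=P[win&(abs(Z-.053)<.004)&(U<325)];print("flange?",len(S),S.min(0) if len(S) else 0,S.max(0) if len(S) else 0)
# tongs arms: below flange rows
t=pickle.load(open("top0.pkl","rb"));
for v in (212,216,220,225,230):
    r=[(u,P[v,u].round(4)) for u in range(255,335) if .040<Z[v,u]<.056]
    if r: 
        a=np.array([x[1] for x in r if x[0]<295]);b=np.array([x[1] for x in r if x[0]>=295]);print(v,a.mean(0).round(4) if len(a) else 0,b.mean(0).round(4) if len(b) else 0)
for v in range(285,302,3):
    r=[(u,P[v,u].round(4)) for u in range(262,330) if .040<Z[v,u]<.056]
    print(v,r[:1],r[-1:])
```

```text
pin top 289 [ 0.49774536 -0.23652526  0.09373518] [0.01918955 0.01875686 0.00342892]
pin side 119 [ 0.48822003 -0.24264671  0.06017072] [ 0.5021898  -0.22681283  0.08997876] (array([ 0.49824403, -0.23684383]), np.float64(0.009826927566620673))
[ 331  180   44   39 1197]
prong1 1197 [ 516.1 -175.5] [48.6 44.1] 74.03 0.0509
block 1136 [ 503.  -232.7] [66.8 57.4] 72.63 0.029
flange? 274 [ 0.48265158 -0.25491258  0.04903997] [ 0.51286472 -0.2210309   0.05671624]
212 [ 0.5091 -0.2572  0.0469] [ 0.5221 -0.2096  0.0487]
216 [ 0.5134 -0.2598  0.0468] [ 0.5268 -0.2106  0.0489]
220 [ 0.5176 -0.2623  0.0471] [ 0.5278 -0.2264  0.0474]
225 [ 0.5235 -0.2656  0.046 ] [ 0.535  -0.2261  0.0453]
230 [ 0.5285 -0.2682  0.0479] [ 0.5416 -0.2269  0.0441]
285 [(272, array([ 0.5954, -0.2978,  0.0469]))] [(322, array([ 0.6142, -0.2387,  0.0433]))]
288 [(272, array([ 0.5994, -0.2992,  0.0466]))] [(322, array([ 0.6159, -0.2393,  0.0475]))]
291 [(272, array([ 0.6038, -0.3007,  0.0459]))] [(322, array([ 0.6208, -0.2406,  0.046 ]))]
294 [(271, array([ 0.607 , -0.303 ,  0.0468]))] [(323, array([ 0.627 , -0.2411,  0.0428]))]
297 [(270, array([ 0.6113, -0.3059,  0.0456]))] [(324, array([ 0.6313, -0.241 ,  0.0431]))]
300 [(269, array([ 0.6147, -0.3083,  0.0463]))] [(271, array([ 0.6147, -0.3054,  0.0474]))]
```

>>> arm_command:
  series:
    - [-0.4,-0.66,0,0,0,0]
    - [-0.4,-0.67,0,0,0,0]
    - [0,0,1,0,0,0]
    - [0,0,1,0,0,0]
    - [0,0,1,0,0,0]
    - [0,0,1,0,0,0]
    - [0,0,1,0,0,0]
    - [0,0,0.6,0,0,0]
    - [0,0,0,0,0,0]
  fingers: 45

```text
time: 7.15
ee_pos: [0.4975, -0.2377, 0.1319]
tool_rot: [-0.001, 0.139, 0.99, -0.0]
contact_force: [-0.0, -0.1, -0.1]
finger_gap: 0.515
grasp_force: 0.0
```

>>> arm_command:
  series:
    - [0,0.05,0.8,0,0,0]
    - [0,0,0.8,0,0,0]
    - [0,0,0.8,0,0,0]
    - [0,0,0,0,0,0]

```text
time: 7.65
ee_pos: [0.4971, -0.2359, 0.0829]
tool_rot: [-0.001, 0.138, 0.99, 0.0]
contact_force: [-0.1, -0.1, -0.3]
finger_gap: 0.518
grasp_force: 0.0
```

>>> arm_command:
  series:
    - [0,0,0,0,0,0]
    - [0,0,0,0,0,0]
    - [0,0,0,0,0,0]
    - [0,0,0,0,0,0]
  fingers: 10
  newtons: 25

```text
time: 8.15
ee_pos: [0.4984, -0.2363, 0.0849]
tool_rot: [0.0, 0.138, 0.99, -0.0]
contact_force: [-0.3, -0.3, 2.9]
finger_gap: 0.224
grasp_force: 25.0
```

>>> arm_command:
  series:
    - [0,0,-0.3,0,0,0]
    - [0,0,-0.5,0,0,0]
    - [0,0,-0.5,0,0,0]
    - [0,0,-0.5,0,0,0]
    - [0,0,-0.5,0,0,0]
    - [0,0,-0.5,0,0,0]
    - [0,0,-0.4,0,0,0]
    - [0,0,0,0,0,0]

```text
time: 9.15
ee_pos: [0.4985, -0.2363, 0.1492]
tool_rot: [0.001, 0.138, 0.99, -0.0]
contact_force: [-0.2, 0.2, -1.7]
finger_gap: 0.218
grasp_force: 25.0
```

Run:
```python
from h import *
s=robot.observe(); print(s["time"],s["ee_pos"],s["tool_rot"],s["contact_force"],s["finger_gap"])
c=cap("wrist"); save(c,"w4.png",(200,120,460,330),2)
```

```text
9.15 [ 0.49852977 -0.23634926  0.14924817] [ 5.50443986e-04  1.38427334e-01  9.90372440e-01 -2.33012333e-05] [-0.1928097   0.2290382  -1.68992857] 0.21830365066890348
```

View pics/w4.png

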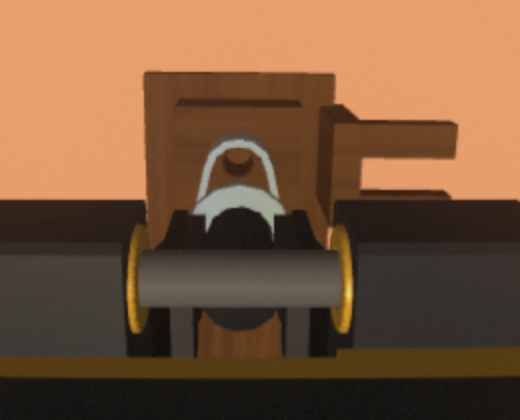

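The pin is out (flange at about (240,205) in the crop), and the bore shows empty in the bend with the tongs still lying there. Next I carry the pin to the notch.

>>> arm_command:
  series:
    - [0,0.5,0,0,0,0]
    - [0,0.7,0,0,0,0]
    - [0,0.7,0,0,0,0]
    - [0,0.7,0,0,0,0]
    - [0,0.5,0,0,0,0]
    - [0,0.25,0,0,0,0]
    - [0,0,0,0,0,0]
    - [0,0,0,0,0,0]

```text
time: 10.2
ee_pos: [0.5164, -0.1724, 0.1486]
tool_rot: [0.0, 0.139, 0.99, -0.0]
contact_force: [0.9, -0.3, -0.2]
finger_gap: 0.223
grasp_force: 25.0
```

Run:
```python
from h import *
s=robot.observe(); p=s["ee_pos"]; print(s["time"],p,s["tool_rot"],s["contact_force"])
d=p[:2]-[.498,-.2367]; print("holder xy mm", 1000*(d@[.9613,-.2756]),1000*(d@[.2756,.9613]))
for n in ("wrist","top","scene"):
    c=cap(n);P=c["P"];D=P[...,:2]-np.array([.498,-.2367]);H=np.stack([D@[.9613,-.2756],D@[.2756,.9613]],-1)*1000
    Z=P[...,2]
    for a,b,y0,y1 in((.048,.056,70,95),(.1,.125,45,90)):
        m=(Z>a)&(Z<b)&(H[...,1]>y0)&(H[...,1]<y1)&(abs(H[...,0])<35)
        if m.sum()>3: print(n,a,m.sum(),H[m].min(0).round(1),H[m].max(0).round(1), np.histogram(H[m][:,0],np.arange(-32,33,4))[0])
    if n=="wrist": save(c,"w5.png",(200,120,460,330),2)
```

```text
10.2 [ 0.51637023 -0.17236221  0.14860852] [ 8.75541129e-06  1.38815107e-01  9.90318307e-01 -1.31739525e-04] [ 0.9224268  -0.28727609 -0.19364292]
holder xy mm -0.07219620749694457 66.91074947964054
wrist 0.048 429 [-21.3  70.4] [15.1 88.1] [  0   0  50 113 104 101  22   0   0   0  28  11   0   0   0   0]
wrist 0.1 646 [-16.4  52.9] [-0.  80.2] [  0   0   0   8 206 316 102  14   0   0   0   0   0   0   0   0]
top 0.048 12 [-20.8  70.9] [-15.5  87.4] [0 0 4 7 1 0 0 0 0 0 0 0 0 0 0 0]
scene 0.048 53 [-21.4  70. ] [27.7 86.9] [0 0 1 6 5 6 6 1 0 1 6 2 6 9 4 0]
scene 0.1 48 [-0.  51.7] [17.3 79.7] [ 0  0  0  0  0  0  0  1  9 15 11  8  4  0  0  0]
```

View pics/w5.png

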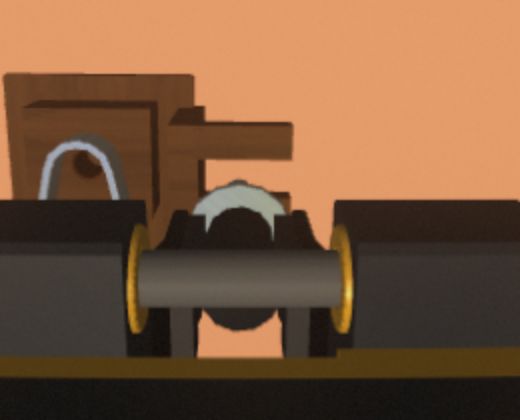

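The flange is centred over the slot between the prongs (prongs at about (250,140) and (270,200) in the crop). I lower it.

>>> arm_command:
  series:
    - [0,0,0.5,0,0,0]
    - [0,0,0.5,0,0,0]
    - [0,0,0.5,0,0,0]
    - [0,0,0.5,0,0,0]
    - [0,0,0.5,0,0,0]
    - [0,0,0.4,0,0,0]
    - [0,0,0.2,0,0,0]
    - [0,0,0,0,0,0]

```text
time: 11.35
ee_pos: [0.5166, -0.1719, 0.0865]
tool_rot: [0.0, 0.139, 0.99, -0.0]
contact_force: [-0.8, 0.2, -0.5]
finger_gap: 0.221
grasp_force: 25.0
```

>>> arm_command:
  series:
    - [0,0,0.05,0,0,0]
    - [0,0,0.05,0,0,0]
    - [0,0,0,0,0,0]

```text
time: 11.72
ee_pos: [0.5168, -0.172, 0.0858]
tool_rot: [0.0, 0.139, 0.99, 0.0]
contact_force: [-4.8, 1.8, 12.7]
finger_gap: 0.224
grasp_force: 25.0
```

>>> arm_command:
  series:
    - [0,0,-0.05,0,0,0]
    - [0,0,0,0,0,0]

```text
time: 11.98
ee_pos: [0.5168, -0.1719, 0.086]
tool_rot: [0.0, 0.138, 0.99, 0.0]
contact_force: [-1.3, -0.2, 5.1]
finger_gap: 0.217
grasp_force: 25.0
```

>>> arm_command:
  series:
    - [0,0,0,0,0,0]
    - [0,0,0,0,0,0]
    - [0,0,0,0,0,0]
    - [0,0,-0.5,0,0,0]
    - [0,0,-1,0,0,0]
    - [0,0,-1,0,0,0]
    - [0,0,-0.5,0,0,0]
    - [-0.5,-0.5,0,0,0,0]
    - [-1,-1,0,0,0,0]
    - [-1,-1,0,0,0,0]
  fingers: 45

```text
time: 13.22
ee_pos: [0.5513, -0.2349, 0.1448]
tool_rot: [-0.0, 0.138, 0.99, -0.0]
contact_force: [0.3, 0.4, 0.2]
finger_gap: 0.518
grasp_force: 0.0
```

Run:
```python
from h import *
import pickle
s=robot.observe(); p=s["ee_pos"]; print(s["time"],p,s["tool_rot"],s["contact_force"])
for n in ("wrist","scene"):
    c=cap(n);pickle.dump(c,open(n+"6.pkl","wb"));P=c["P"];D=P[...,:2]-np.array([.498,-.2367]);H=np.stack([D@[.9613,-.2756],D@[.2756,.9613]],-1)*1000
    Z=P[...,2]
    for a,b in((.09,.1),(.07,.085),(.06,.07),(.0535,.0585)):
        m=(Z>a)&(Z<b)&(H[...,1]>40)&(H[...,1]<95)&(abs(H[...,0])<30)
        if m.sum()>3: print(n,a,m.sum(),H[m].min(0).round(1),H[m].max(0).round(1),Z[m].max().round(4))
    if n=="wrist": save(c,"w6.png")
```

```text
13.225 [ 0.55126102 -0.2348565   0.14476295] [-3.79153837e-04  1.38262550e-01  9.90395534e-01 -9.68701039e-05] [0.25861783 0.42165257 0.24763127]
wrist 0.09 777 [-9.9 57.5] [ 9.4 77.1] 0.0971
wrist 0.07 126 [-10.1  57.4] [ 7.3 68.8] 0.085
wrist 0.06 71 [-9.9 57.4] [ 7.4 67.6] 0.07
wrist 0.0535 571 [-16.   51.7] [15.1 80.2] 0.0584
scene 0.09 35 [-7.2 57.4] [13.6 75.8] 0.0996
scene 0.07 27 [-1.1 56.9] [13.3 76.5] 0.0844
scene 0.06 18 [ 1.1 51.7] [14.5 80. ] 0.0695
scene 0.0535 59 [-16.2  41.1] [28.5 86.5] 0.058
```

View pics/w6.png

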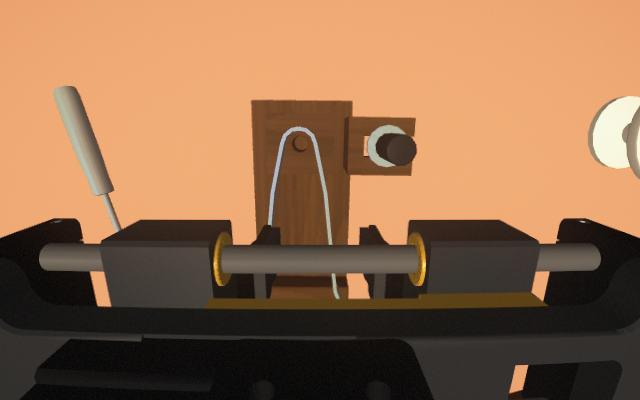

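The pin hangs upright in the slot, with its flange at (388,146). The tongs lie in the holder with the bend at (298,130). I check their pose.

Run:
```python
from h import *
import pickle
c=pickle.load(open("wrist6.pkl","rb"));P=c["P"];D=P[...,:2]-np.array([.498,-.2367]);H=np.stack([D@[.9613,-.2756],D@[.2756,.9613]],-1)*1000
Z=P[...,2];m=(Z>.044)&(Z<.051)&(abs(H[...,1])<40)
h=H[m];print(h[:,0].min(),h[:,0].max(),Z[m].mean())
for x in range(-20,140,10):
    s=h[(h[:,0]>=x)&(h[:,0]<x+10)]
    l=s[s[:,1]>0];r=s[s[:,1]<=0]
    if len(l)and len(r): print(x,len(l),np.median(l[:,1]).round(1),len(r),np.median(r[:,1]).round(1))
p=robot.observe()["ee_pos"][:2]-[.498,-.2367];print(1000*p@[.9613,-.2756],1000*p@[.2756,.9613])
```

```text
-21.761801018447493 133.17320229660055 0.047112162122086576
-20 75 7.6 46 -3.8
-10 98 12.1 72 -11.0
0 83 15.2 57 -14.4
10 76 17.2 51 -16.4
20 56 18.4 54 -18.8
30 48 20.0 51 -20.9
40 46 21.7 51 -22.6
50 43 22.5 49 -23.7
60 42 23.4 25 -24.4
51.220480733745525 14.112891347666112
```

Run:
```python
from h import *
import pickle
c=pickle.load(open("wrist6.pkl","rb"));P=c["P"];D=P[...,:2]-np.array([.498,-.2367]);H=np.stack([D@[.9613,-.2756],D@[.2756,.9613]],-1)*1000
Z=P[...,2]
for u in range(286,312,4): print(u,[(v,H[v,u].round(1).tolist(),round(Z[v,u]*1000,1)) for v in range(124,140,2)])
m=(Z>.046)&(Z<.0505)&(abs(H[...,1])<30)&(H[...,0]<-2);S=H[m]
A=np.c_[2*S,np.ones(len(S))];x=np.linalg.lstsq(A,(S**2).sum(1),rcond=None)[0];print(len(S),x[:2],np.sqrt(x[2]+x[0]**2+x[1]**2))
m=(abs(Z-.028)<.003)&(abs(H[...,1])<28)&(H[...,0]<40);print("block",H[m].min(0),H[m].max(0))
```

```text
286 [(124, [-16.0, -11.1], np.float64(29.1)), (126, [-14.4, -11.1], np.float64(29.3)), (128, [-12.8, -11.2], np.float64(29.2)), (130, [-11.2, -11.2], np.float64(28.8)), (132, [-9.9, -9.4], np.float64(45.9)), (134, [-8.4, -9.4], np.float64(46.1)), (136, [-6.8, -9.6], np.float64(45.4)), (138, [-5.2, -10.0], np.float64(41.6))]
290 [(124, [-16.0, -7.9], np.float64(28.5)), (126, [-14.4, -8.0], np.float64(27.5)), (128, [-12.9, -6.3], np.float64(45.9)), (130, [-11.4, -6.3], np.float64(46.2)), (132, [-9.9, -6.3], np.float64(46.1)), (134, [-7.9, -8.0], np.float64(29.0)), (136, [-6.3, -7.9], np.float64(30.0)), (138, [-4.7, -8.1], np.float64(29.0))]
294 [(124, [-16.0, -4.6], np.float64(28.0)), (126, [-14.4, -4.5], np.float64(29.8)), (128, [-12.9, -3.2], np.float64(46.5)), (130, [-11.4, -3.2], np.float64(46.9)), (132, [-9.6, -4.6], np.float64(29.7)), (134, [-7.9, -4.7], np.float64(28.8)), (136, [-6.3, -4.7], np.float64(28.7)), (138, [-4.7, -4.8], np.float64(28.5))]
298 [(124, [-16.0, -1.3], np.float64(28.3)), (126, [-14.4, -0.7], np.float64(37.2)), (128, [-12.9, -0.0], np.float64(47.7)), (130, [
[... 531 characters left out ...]
t64(26.9)), (126, [-14.4, 5.2], np.float64(28.0)), (128, [-12.9, 6.0], np.float64(45.2)), (130, [-11.4, 6.0], np.float64(46.7)), (132, [-9.9, 5.9], np.float64(44.9)), (134, [-7.9, 5.2], np.float64(28.2)), (136, [-6.3, 5.1], np.float64(27.8)), (138, [-4.7, 5.2], np.float64(29.4))]
310 [(124, [-16.0, 8.5], np.float64(28.7)), (126, [-14.4, 8.5], np.float64(29.2)), (128, [-12.8, 8.5], np.float64(28.0)), (130, [-11.1, 8.5], np.float64(28.7)), (132, [-9.9, 9.1], np.float64(46.6)), (134, [-8.4, 9.1], np.float64(47.4)), (136, [-6.9, 9.0], np.float64(46.3)), (138, [-4.8, 8.6], np.float64(31.0))]
170 [-0.79445307 -0.11198483] 12.2561810543134
block [-24.77047648 -27.98086194] [37.35011873 27.82670767]
```

>>> arm_command:
  series:
    - [-0.83,-0.36,0,0,0,0]
    - [-0.83,-0.36,0,0,0,0]
    - [0,0,1,0,0,0]
    - [0,0,1,0,0,0]
    - [0,0,0.8,0,0,0]
    - [0,0,0,0,0,0]
  fingers: 87

```text
time: 14.08
ee_pos: [0.5776, -0.2557, 0.0876]
tool_rot: [-0.002, 0.138, 0.99, 0.0]
contact_force: [0.1, -0.6, 0.1]
finger_gap: 0.993
grasp_force: 0.0
```

Run:
```python
from h import *
s=robot.observe(); p=s["ee_pos"]; print(s["time"],p,s["tool_rot"],s["contact_force"],s["finger_gap"])
d=p[:2]-[.498,-.2367]; print("holder xy mm", 1000*(d@[.9613,-.2756]),1000*(d@[.2756,.9613]))
```

```text
14.075 [ 0.57757673 -0.25570844  0.08755036] [-1.64563453e-03  1.38331821e-01  9.90384531e-01  2.82518437e-04] [ 0.05413736 -0.6395473   0.10566567] 0.9928480254442663
holder xy mm 81.73583443869566 3.658527839548859
```

>>> arm_command:
  series:
    - [-0.1,-0.18,0,0,0,0]
    - [0,0,0.6,0,0,0]
    - [0,0,0.8,0,0,0]
    - [0,0,0.6,0,0,0]
    - [0,0,0.15,0,0,0]
    - [0,0,0,0,0,0]
    - [0,0,0,0,0,0]

```text
time: 14.95
ee_pos: [0.5801, -0.2607, 0.047]
tool_rot: [0.0, 0.138, 0.99, -0.0]
contact_force: [-0.4, 1.1, -0.3]
finger_gap: 0.995
grasp_force: 0.0
```

Run:
```python
from h import *
s=robot.observe(); p=s["ee_pos"]; print(s["time"],p,s["tool_rot"],s["contact_force"],s["finger_gap"])
d=p[:2]-[.498,-.2367]; print("holder xy mm", 1000*(d@[.9613,-.2756]),1000*(d@[.2756,.9613]))
```

```text
14.95 [ 0.58011072 -0.26073072  0.04701977] [ 3.38992406e-04  1.38475436e-01  9.90365807e-01 -8.48414849e-05] [-0.35934219  1.08040322 -0.34018874] 0.9952812870788574
holder xy mm 85.555902938175 -0.4710185190544908
```

>>> arm_command:
  series:
    - [0,0,0.13,0,0,0]
    - [0,0,0,0,0,0]
    - [0,0,0,0,0,0]
    - [0,0,0,0,0,0]
    - [0,0,0,0,0,0]
    - [0,0,0,0,0,0]
    - [0,0,0,0,0,0]
  fingers: 50
  newtons: 20

```text
time: 15.82
ee_pos: [0.5799, -0.2606, 0.044]
tool_rot: [0.0, 0.138, 0.99, -0.0]
contact_force: [-0.2, 0.1, 0.9]
finger_gap: 0.58
grasp_force: 5.6
```

>>> arm_command:
  series:
    - [0,0,-0.2,0,0,0]
    - [0,0,-0.4,0,0,0]
    - [0,0,-0.6,0,0,0]
    - [0,0,-0.7,0,0,0]
    - [0,0,-0.7,0,0,0]
    - [0,0,-0.7,0,0,0]
    - [0,0,-0.7,0,0,0]
    - [0,0,-0.5,0,0,0]
    - [0,0,-0.3,0,0,0]
    - [0,0,0,0,0,0]

```text
time: 17.08
ee_pos: [0.5799, -0.2606, 0.1402]
tool_rot: [0.0, 0.138, 0.99, -0.0]
contact_force: [0.4, -1.0, -1.8]
finger_gap: 0.575
grasp_force: 5.0
```

Run:
```python
from h import *
s=robot.observe(); print(s["time"],s["ee_pos"],s["contact_force"],s["finger_gap"],s["grasp_force"])
c=cap("wrist"); save(c,"w7.png")
```

```text
17.075 [ 0.57993743 -0.26062411  0.14024677] [ 0.44084249 -0.98691516 -1.76796525] 0.5749620854760079 5.045336551029322
```

View pics/w7.png

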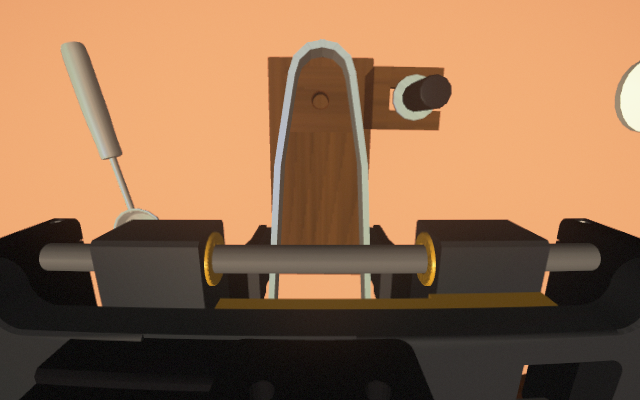

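The tongs are up between the pads with the bend at (322,45), and the pin stays parked at (415,97). I carry them over to the bun.

>>> arm_command:
  series:
    - [0.2,0.36,0,0,0,0]
    - [0.35,0.65,0,0,0,0]
    - [0.5,0.9,0,0,0,0]
    - [0.5,0.9,0,0,0,0]
    - [0.5,0.9,0,0,0,0]
    - [0.5,0.9,0,0,0,0]
    - [0.5,0.9,0,0,0,0]
    - [0.5,0.9,0,0,0,0]
    - [0.5,0.9,0,0,0,0]
    - [0.5,0.9,0,0,0,0]
    - [0.5,0.9,0,0,0,0]
    - [0.5,0.9,0,0,0,0]

```text
time: 18.62
ee_pos: [0.5271, -0.0355, 0.1399]
tool_rot: [-0.0, 0.138, 0.99, 0.0]
contact_force: [0.5, -0.8, -1.4]
finger_gap: 0.575
grasp_force: 5.0
```

>>> arm_command:
  series:
    - [0.5,0.9,0,0,0,0]
    - [0.5,0.9,0,0,0,0]
    - [0.5,0.9,0,0,0,0]
    - [0.5,0.9,0,0,0,0]
    - [0.45,0.8,0,0,0,0]
    - [0.3,0.6,0,0,0,0]
    - [0.2,0.3,0,0,0,0]
    - [0,0,0,0,0,0]
    - [0,0,0,0,0,0]

```text
time: 19.75
ee_pos: [0.5004, 0.0798, 0.14]
tool_rot: [0.0, 0.139, 0.99, -0.0]
contact_force: [-0.9, 0.4, -1.4]
finger_gap: 0.573
grasp_force: 5.0
```

```bash
cat > st.py <<'E'
from h import *
s=robot.observe(); p=s["ee_pos"]; print(s["time"],p,s["tool_rot"],s["contact_force"],s["finger_gap"]*87,s["grasp_force"])
d=np.array([.4994,.0932])-p[:2]; print("tool units to go", d@[-.9613,.2756]/.02, d@[.2756,.9613]/.02)
c=cap("top");P=c["P"];Z=P[...,2]
D=P[...,:2]-np.array([.5792,.0703]);H=np.stack([D@[.9613,-.2756],D@[.2756,.9613]],-1)*1000
import pickle;pickle.dump(c,open("t.pkl","wb"))
for x in range(-30,35,6):
    m=(Z>.1)&(Z<.155)&(H[...,0]>=x)&(H[...,0]<x+6)&(abs(H[...,1])<70); print(x,np.c_[H[m][:,1],Z[m]*1000].round(0).astype(int).tolist())
E
python3 st.py
```

```text
19.75 [0.50039232 0.07983163 0.13995534] [ 2.30033068e-05  1.38898767e-01  9.90306575e-01 -1.38284606e-04] [-0.91471007  0.40226211 -1.37397743] 49.86011969302106 5.04526080730102
tool units to go 0.2319118827599726 0.628876603471598
-30 []
-24 [[-45, 151], [-47, 150], [-47, 135]]
-18 [[-46, 152], [-48, 149], [-46, 146], [-49, 148], [-48, 130]]
-12 [[-49, 150], [-48, 150], [-50, 152], [-50, 138]]
-6 [[-50, 148], [-49, 153], [-51, 154], [-52, 135], [-51, 141], [-51, 129]]
0 [[-51, 146], [-52, 152], [-52, 147]]
6 [[-50, 152], [-51, 144], [-50, 148], [-52, 135]]
12 [[-50, 151], [-50, 152], [-49, 149], [-51, 146]]
18 [[-48, 151], [-49, 147], [-50, 137]]
24 []
30 []
```

>>> arm_command:
  series:
    - [0.05,0.3,0,0,0,0]
    - [0.05,0.33,0,0,0,0]
    - [0,0,0,0,0,0]
    - [0,0,0,0,0,0]

```text
time: 20.3
ee_pos: [0.5019, 0.0932, 0.1399]
tool_rot: [-0.0, 0.138, 0.99, -0.0]
contact_force: [0.7, 0.2, -2.0]
finger_gap: 0.575
grasp_force: 5.0
```

```bash
python3 st.py
python3 - <<'E'
from h import *
import pickle
save(pickle.load(open("t.pkl","rb")),"t8.png",(240,140,370,240),5)
E
```

```text
20.3 [0.50185061 0.0931515  0.13991874] [-3.74489104e-05  1.38369504e-01  9.90380666e-01 -1.20227292e-04] [ 0.73590944  0.240907   -2.01278471] 50.023648142732384 5.045299639823497
tool units to go 0.11845680935463423 -0.031438297952399746
-30 []
-24 [[-32, 151], [-34, 147], [-33, 149], [-34, 141], [-34, 126]]
-18 [[-35, 146], [-33, 149], [-36, 146], [-36, 135]]
-12 [[-36, 147], [-38, 143], [-34, 146], [-37, 149], [-38, 130], [-37, 135]]
-6 [[-37, 146], [-39, 147], [-35, 149], [-38, 149], [-39, 139]]
0 [[-37, 152], [-38, 148], [-36, 149], [-39, 148]]
6 [[-35, 148], [-38, 150], [-36, 147], [-38, 140], [-38, 132]]
12 [[-36, 148], [-38, 154]]
18 [[-35, 147]]
24 []
30 []
```

View pics/t8.png

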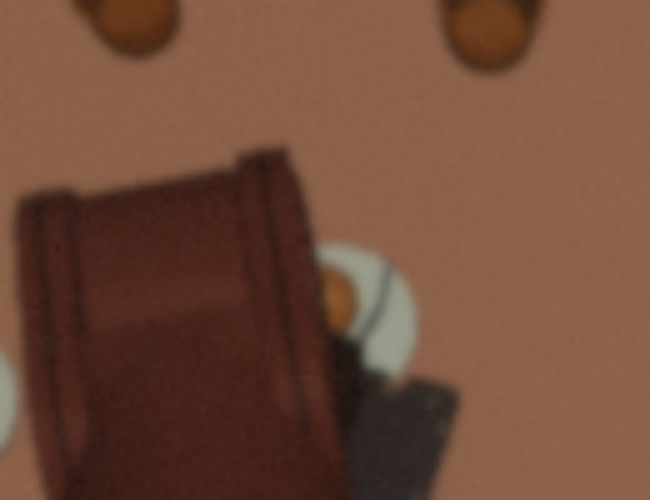

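In the crop, the right jaw is the thin line at (378,310), with clear space to the bun at (335,300). I descend.

>>> arm_command:
  series:
    - [0,0,0.3,0,0,0]
    - [0,0,0.5,0,0,0]
    - [0,0,0.5,0,0,0]
    - [0,0,0.5,0,0,0]
    - [0,0,0.5,0,0,0]
    - [0,0,0.4,0,0,0]
    - [0,0,0.3,0,0,0]
    - [0,0,0,0,0,0]
    - [0,0,0,0,0,0]

```text
time: 21.48
ee_pos: [0.5021, 0.0932, 0.0802]
tool_rot: [0.0, 0.138, 0.99, 0.0]
contact_force: [0.5, 0.9, -1.1]
finger_gap: 0.576
grasp_force: 5.0
```

>>> arm_command:
  series:
    - [0,0,0,0,0,0]
    - [0,0,0,0,0,0]
    - [0,0,0,0,0,0]
    - [0,0,0,0,0,0]
  fingers: 41

```text
time: 21.98
ee_pos: [0.5019, 0.0932, 0.08]
tool_rot: [0.0, 0.138, 0.99, 0.0]
contact_force: [0.2, -0.2, -2.1]
finger_gap: 0.473
grasp_force: 6.1
```

>>> arm_command:
  series:
    - [0,0,0,0,0,0]
    - [0,0,0,0,0,0]
    - [0,0,0,0,0,0]
    - [0,0,0,0,0,0]
    - [0,0,0,0,0,0]
    - [0,0,0,0,0,0]
  fingers: 32
  newtons: 20

```text
time: 22.72
ee_pos: [0.5018, 0.0932, 0.0799]
tool_rot: [-0.0, 0.138, 0.99, -0.0]
contact_force: [-0.4, -0.5, -0.7]
finger_gap: 0.403
grasp_force: 20.0
```

Run:
```python
from h import *
s=robot.observe(); print(s["time"],s["ee_pos"],s["contact_force"],s["finger_gap"]*87,s["grasp_force"])
c=cap("scene"); save(c,"s9.png",(270,120,430,240),5)
```

```text
22.725 [0.50180234 0.09316439 0.07993567] [-0.42615254 -0.54842107 -0.74396888] 35.07662984677484 19.999884590506554
```

View pics/s9.png

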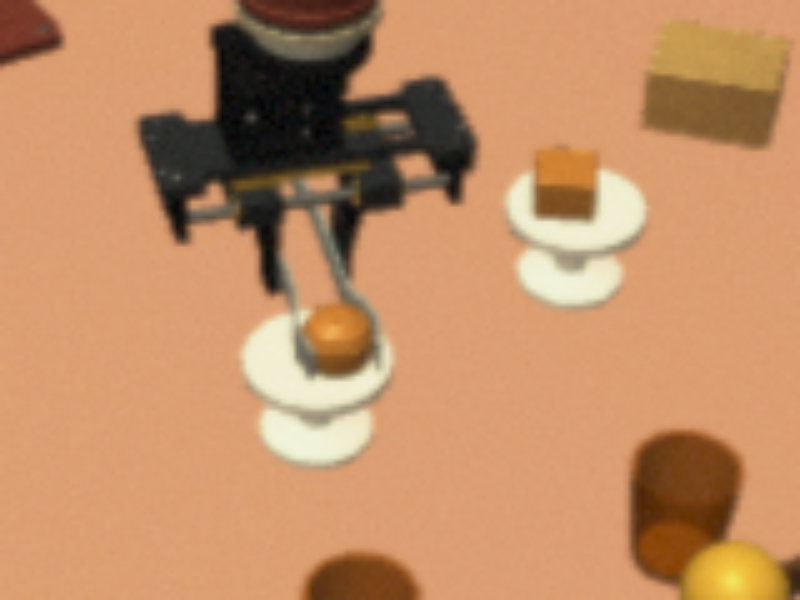

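The jaws enclose the bun at (338,335), with the grip stalled on it. I lift 10 cm.

>>> arm_command:
  series:
    - [0,0,-0.15,0,0,0]
    - [0,0,-0.3,0,0,0]
    - [0,0,-0.5,0,0,0]
    - [0,0,-0.6,0,0,0]
    - [0,0,-0.6,0,0,0]
    - [0,0,-0.6,0,0,0]
    - [0,0,-0.6,0,0,0]
    - [0,0,-0.6,0,0,0]
    - [0,0,-0.5,0,0,0]
    - [0,0,-0.35,0,0,0]
    - [0,0,-0.2,0,0,0]

```text
time: 24.15
ee_pos: [0.5019, 0.0932, 0.1803]
tool_rot: [0.0, 0.138, 0.99, 0.0]
contact_force: [0.2, 0.6, -2.0]
finger_gap: 0.406
grasp_force: 20.0
```

>>> arm_command:
  series:
    - [0,0,0,0,0,0]
    - [0,0,0,0,0,0]
    - [0,0,0,0,0,0]
    - [0,0,0,0,0,0]

```text
time: 24.65
ee_pos: [0.5018, 0.0931, 0.1798]
tool_rot: [-0.0, 0.138, 0.99, -0.0]
contact_force: [-0.6, 0.4, -1.9]
finger_gap: 0.404
grasp_force: 20.0
```

Run:
```python
from h import *
for _ in range(2):
    s=robot.observe(); print(s["time"],s["ee_pos"],s["contact_force"],s["finger_gap"]*87,s["grasp_force"])
    c=cap("scene");P=c["P"];hsv=cv2.cvtColor(c["img"],cv2.COLOR_RGB2HSV)
    m=(np.hypot(P[...,0]-.579,P[...,1]-.07)<.04)&(P[...,2]>.13)&(hsv[...,1]>150);print(m.sum(),P[m].min(0),P[m].max(0))
    m=(np.hypot(P[...,0]-.516,P[...,1]+.173)<.02)&(P[...,2]>.09);print("pin",m.sum(),P[m].mean(0))
save(c,"s10.png",(230,90,430,240),4)
```

```text
24.65 [0.50177106 0.09313776 0.17977898] [-0.6326062   0.41976418 -1.90414433] 35.11880285727864 19.999780473299325
616 [0.53908881 0.04935676 0.1647789 ] [0.60205238 0.09663113 0.57157455]
pin 38 [ 0.51918083 -0.17340811  0.09443526]
24.7 [0.50174289 0.09314565 0.1797916 ] [-0.92148991  0.43277435 -1.80794951] 35.12051915741464 19.999677068553865
629 [0.53926104 0.04801329 0.16532674] [0.60330018 0.09596359 0.57280777]
pin 36 [ 0.5190738  -0.17355281  0.09492168]
```

View pics/s10.png

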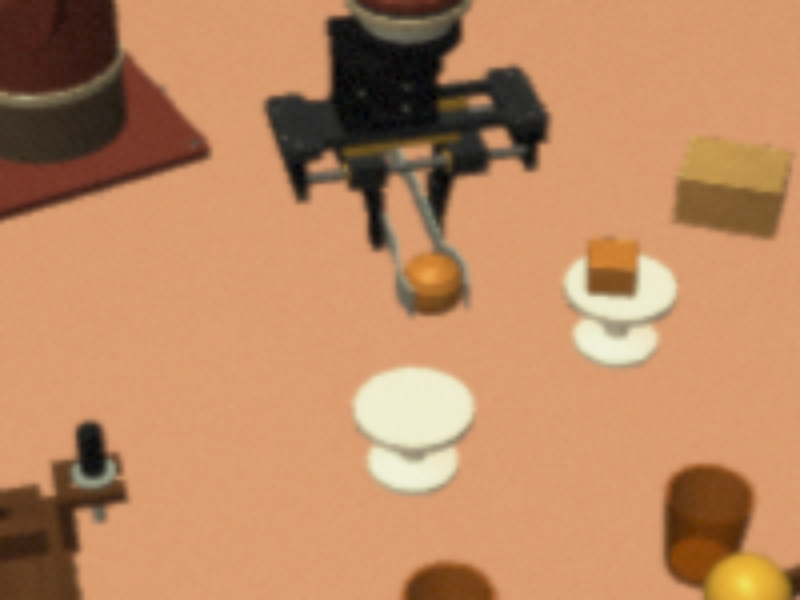

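The bun at (432,280) hangs in the jaws well above its empty stand, and the pin is upright in the notch at (92,450).

```bash
python3 -c "from cell import robot; print(robot.job_done())"
```

```text
the job is handed in; nothing more can be done
None
```

The job is handed in at about 25 s: the pin hangs upright in the notch, released, and the tongs hold the bun still about 10 cm above its stand.

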